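# Slide a flask onto the recessed check scale and print its weight

## Robot

A 6-joint arm with a two-finger parallel gripper is mounted at the origin on the work surface. World frame = base frame: x ahead of the robot, y to its left, z up, the work surface at z = 0. Lengths are in m, angles in rad, forces in N, time in s.
With the tool pointing down it reaches from about 0.3 to 0.875 m from the base axis. Payload 4.2 kg.
Tool frame: the origin (TCP) lies at the very end of the fingers, on their centre line; the grasp point (between the pads) lies manip.pinch_z behind it (manip.pinch_z is the distance from the TCP to the grasp point, in m); z points along the fingers, y is the line along which they close (so a half turn about z gives the same grasp; the last joint's range is limited). The gripper opens to 85 mm and grips with 20 to 120 N. Pads are 22 mm wide; open, the fingers measure 114 mm over their backs; the gripper's body (76 mm by 85 mm) begins 54 mm behind the grasp point. The pads swing forward as they close: fully open they stand 13 mm farther back than shut.
Start: joints at [1.209, 0.32, 1.565, -0, 1.257, -0.02], TCP at [0.193, 0.542, 0.231] pointing down, gripper open.
Joint ranges: [-3.11, 3.11], [-0.84, 2.01], [0.21, 2.61], [-1.34, 4.49], [0.05, 2.63], [-2.56, 2.56]. Speed limits (rad/s): [2.57, 2.57, 3.14, 3.14, 3.14, 3.14].

## Interface

Orientations are given as a 3x3 rotation matrix whose columns are the frame's x, y, z axes.
In Python, from bench import readout, viewer, job, manip gives the robot as it stands.
- The arm moves only by the shell command python3 -m creep 'ROWS'. ROWS is JSON, a list of rows, each a list of 3 entries, a list of its own where there are three numbers: the shift along the tool's x, y, z in units of 0.1 m (1.0 is 0.1 m), then the turn, a rotation vector about the tool's x, y, z in units of 360 degrees (1.0 is 360 degrees), then the opening, from 0 (shut) to 1 (fully open). A call has 1 to 12 rows; each row is the pose to reach, as a shift and turn from the pose commanded when the call began, along the tool's axes at that moment, turning the shorter way round; what a row does not reach only later rows make up. A row lasts 1/10 s, in which the tool goes at most 50 mm and 8.59 degrees, less where a joint would pass 70% of its speed; a pose out of reach is approached as far as the arm can. A call with a number of a shift or a turn outside -1 to 1 is refused whole. A call with a gripper value outside its range is refused whole. The fingers move at their own pace and stop on an object; the grip force is fixed at half the most. Time passes only in rows, so rows that repeat a pose let the fingers close. It gives the time, the measured TCP pose, the force, the opening and the grip force at its end, in the units of the state.
- readout.get_obs(): the state, without advancing time (a new reading comes with each control period).
- viewer.camera(name): name is "scene" or "top"; returns a dict with "img" (480x640x3 uint8, blue, green, red), "fx", "fy", "cx", "cy" (pixels), "extrinsics" (4x4, takes a point from world to camera coordinates). Camera axes: x right, y down, z forward; pixel columns grow to the right and rows downward; lengths in m; the calibration is good to about 2 mm. A picture is of the moment at which its call begins. There is no depth.
- job.sign_off(): hands the job in; it is judged then, once.
The state is a dict: "t": time; "qpos": joint angles; "dq": joint speeds; "effort": joint torques, N m; "eef_pos": TCP position; "eef_rot": TCP orientation; "contact_force": force on the tool from outside, world axes, zero at the start; "wrist_torque": the same for the moment, N m; "grip_width": finger opening in m; "grip_force": force on a finger pad.
Only numpy, scipy, OpenCV 4.12 (cv2) and the standard library are available. Lean on these libraries where they do the work, as an engineer would, in place of code of your own. Each camera call takes 0.05 s, during which the arm holds its last target. There are 200 camera calls.

## Task

Weigh the mint-green flask: with fingertips low on its body, gently push it across the bench, standing upright all the way, until it stands wholly on the steel scale plate let into the bench; do not grip it, lift it or let it rock. Then, with your hand off the flask, press the green print key of the scale's indicator all the way down and let it come up again. Leave the yellow and white keys, the black flask and the other things on the bench alone.

Things in the scene. Friction and masses are not known exactly. Their poses are not given: they have to be found in the camera images.
- flask: The flask to weigh: loose, upright, mint green with a black cap. Round body 62 mm in diameter up to 158 mm, cap 48 mm in diameter up to 205 mm, 0.2 to 0.45 kg. Origin: centre of its underside; z up its axis. It stands left (+y) or right (-y) of the plate. Pushed below 40 mm it slides (friction 0.5 to 0.7), higher it may tip. An upright hand's body may strike it above 70 mm: lean the hand.
- flask_black: A bystander: the same flask in black, on the other side of the scale plate. Origin: centre of its underside.
- scale_plate: Square steel weighing plate, 170 x 170 mm, with a dark gap and an aluminium frame (186 mm) round it, let in level with the bench: nothing stands up by 1 mm, things slide onto it freely. Fixed. Origin: its centre, at bench height; x and y axes parallel to its sides. It lies between the two flasks, ahead of the robot.
- indicator: Fixed white console behind the plate, 200 mm wide (y), 131 mm deep (x). In front a flat key deck 42 mm high with three 30 mm square keys 52 mm apart: green, yellow, white, from left to right seen from the robot. Behind the keys (33 mm beyond their middle) a tilted display up to about 85 mm high. Origin: centre of its underside; x points away from the robot.
- print_key_top (a point): Centre of the top face of the green print key, 49 mm above the bench when up. It is pressed straight down.
- print_key (a joint): Travel of the green key: 0 up, 0.005 m fully down. A spring brings it up; it starts to move at 1.5 N and is fully down at 5 N.
- tare_key (a joint): Travel of the yellow key in the middle of the row (52 mm to the right of the green one): 0 up, 0.005 m down. Not to be pressed.
- zero_key (a joint): Travel of the white key at the right end of the row: 0 up, 0.005 m down. Not to be pressed.
- gift_carton: A bystander: loose upright brown carton, 75 x 75 x 220 mm, at the far left. Origin: centre of its underside.
- label_roll: A bystander: loose yellow roll lying flat, 104 mm in diameter, 40 mm high, beside the console at its left. Origin: centre of its underside.
- scanner: A bystander: loose yellow and black pistol-grip barcode scanner lying on its side, about 150 x 170 mm, 50 mm high, at the far right. Origin: on the bench under its body.
- marker: A bystander: loose white and blue marker pen, 134 mm long, 20 mm high, near the robot at the left. Origin: centre of its underside.
- knife: A bystander: loose orange safety knife, 140 x 30 x 20 mm, near the robot at the right. Origin: centre of its underside.
Mind the look-alikes: they are no part of the job. Of the things that look like the flask, the larger one is meant.

How it is judged:
On the way, in this order (a step that is already met when the one before it is completed fails the run):
1. the mint flask stands upright and at rest, wholly on the scale plate, with the robot's hand off it (x of flask in the frame of scale_plate between -0.055 and 0.055 m and y of flask in the frame of scale_plate between -0.055 and 0.055 m and angle between flask's own z axis and vertical below 0.05 rad and height (world z) of flask below 0.003 m and linear speed of flask below 0.01 m/s and contact force between each of the fingers, the arm and flask below 0.1 N), for 0.3 s.
2. the green key is pressed down at least 4 of its 5 mm while the flask stands on the plate untouched (x of flask in the frame of scale_plate between -0.055 and 0.055 m and y of flask in the frame of scale_plate between -0.055 and 0.055 m and angle between flask's own z axis and vertical below 0.05 rad and value of joint print_key above 0.004 m and contact force between each of the fingers, the arm and flask below 0.1 N), for 0.05 s.
At the end, for the whole second after the job is handed in: The mint flask stands upright (within 0.05 rad) and still, wholly on the scale plate (its centre within 55 mm of the plate's centre along each side), the green key is up again, and the black flask still stands in its place (within 20 mm) (x of flask in the frame of scale_plate between -0.055 and 0.055 m and y of flask in the frame of scale_plate between -0.055 and 0.055 m and angle between each of flask, flask_black's own z axis and vertical below 0.05 rad and height (world z) of flask below 0.003 m and linear speed of flask below 0.01 m/s and value of joint print_key below 0.0015 m and distance of flask_black from where it was at the start of the episode below 0.02 m); the robot touches nothing.
It fails at once if the mint flask is lifted by more than 10 mm, or rocks or tips by more than 0.2 rad (11 degrees) (height (world z) of flask above 0.01 m or angle between flask's own z axis and vertical above 0.2 rad).
It fails at once if the mint flask is gripped or struck by the fingers with more than 18 N (contact force between the fingers and flask above 18 N).
It fails at once if the green key is pressed before the flask stands wholly on the plate (value of joint print_key above 0.003 m and not (x of flask in the frame of scale_plate between -0.055 and 0.055 m and y of flask in the frame of scale_plate between -0.055 and 0.055 m)).
It fails at once if the yellow or the white key is pressed (value of joint any of tare_key, zero_key above 0.003 m).
It fails at once if a bystander (black flask, small carton, label roll, scanner, marker, knife) is moved by more than 20 mm (distance of any of flask_black, gift_carton, label_roll, scanner, marker, knife from where it was at the start of the episode above 0.02 m).
It also fails if it takes over 58 s, if anything falls off the work surface, if the arm or the gripper's body presses on something with over 40 N, if the wrist force passes 120 N, or if a joint passes its speed limit or range.

## Working session

There is one attempt and no reset: what is moved stays moved. The work goes in short steps, Python scripts to look and compute and a shell command to move; the robot and the scene stay as the last step left them, time stands still between calls to the robot, and variables do not carry over. Pictures are saved under pics/ and viewed, at most 10 in all, crops included, and the job is handed in when it is done.

```bash
mkdir -p pics; ls; python3 - <<'E'
from bench import readout, viewer, manip
import cv2, numpy as np
print(manip.pinch_z); o=readout.get_obs(); print(o['t'],o['eef_pos'],o['eef_rot'])
for n in('scene','top'):
    c=viewer.camera(n); cv2.imwrite(f'pics/{n}0.png',c['img']); print(n,c['fx'],c['fy'],c['cx'],c['cy']); print(np.round(c['extrinsics'],3))
E
```

```text
pics
0.0187
0.0 [0.19255305 0.54125957 0.23046922] [[-9.42149635e-01  3.35191944e-01 -6.53524756e-04]
 [ 3.35192579e-01  9.42148035e-01 -1.73649734e-03]
 [ 3.36571456e-05 -1.85509698e-03 -9.99998279e-01]]
scene 617.9391441917198 617.9391441917198 318.1165078512899 243.59917770105545
[[-0.492  0.87  -0.014  0.247]
 [ 0.617  0.337 -0.711 -0.3  ]
 [-0.614 -0.359 -0.703  1.69 ]
 [ 0.     0.     0.     1.   ]]
top 504.9068184021948 504.9068184021948 315.82731711991147 234.88651223602798
[[ 0.01  -1.    -0.006 -0.002]
 [-0.993 -0.01  -0.119  0.52 ]
 [ 0.119  0.008 -0.993  1.031]
 [ 0.     0.     0.     1.   ]]
```

View pics/scene0.png

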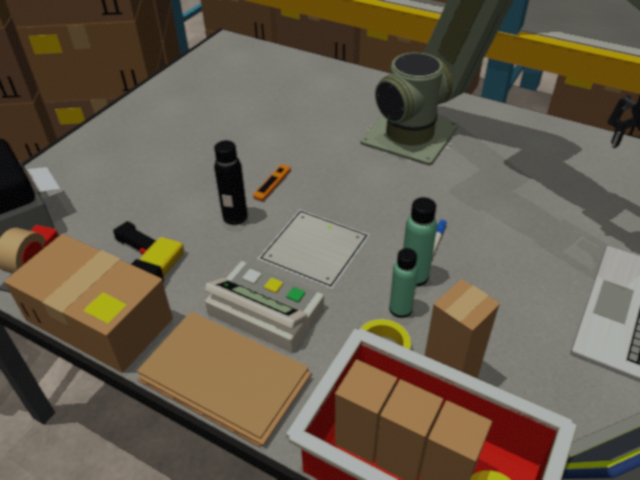

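View pics/top0.png

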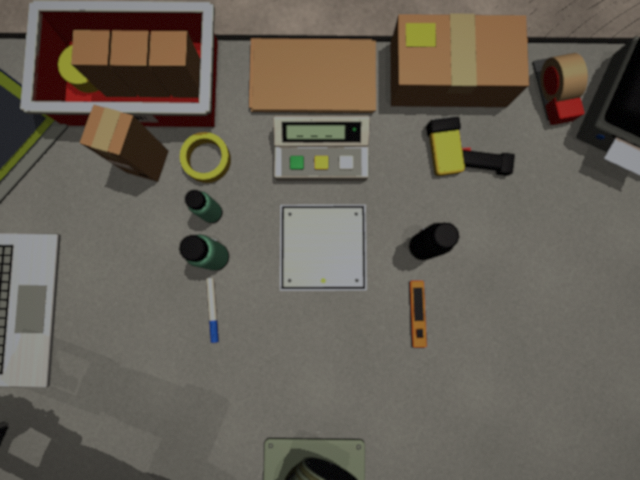

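Two mint flasks are candidates. The large one is at top (204,252) / scene (420,245), and the small one is at top (203,206) / scene (403,285). The larger fits the description. I'll confirm with a crop and measure.

```bash
cat > h.py <<'E'
import numpy as np, cv2
from bench import viewer, readout
def ray(c,u,v,z):
    E=np.array(c['extrinsics']);R=E[:3,:3];t=E[:3,3]
    o=-R.T@t; d=R.T@np.array([(u-c['cx'])/c['fx'],(v-c['cy'])/c['fy'],1.])
    return o+d*(z-o[2])/d[2]
def blobs(m,amin=30):
    n,l,s,ce=cv2.connectedComponentsWithStats(m.astype(np.uint8))
    return [(s[i].tolist(),ce[i].round(1).tolist()) for i in range(1,n) if s[i][4]>=amin]
def mint(c):
    h=cv2.cvtColor(c['img'],cv2.COLOR_BGR2HSV)
    return (h[...,0]>65)&(h[...,0]<95)&(h[...,1]>70)&(h[...,2]>40)
def dark(c): return c['img'].max(2)<45
E
python3 - <<'E'
from h import *
c=viewer.camera('top'); s=viewer.camera('scene')
for n,k in(('top',c),('scene',s)):
    print(n,'mint',blobs(mint(k)))
    d=dark(k); 
    print(n,'dark',[b for b in blobs(d) if 150<b[1][0]<470 and 120<b[1][1]<300])
h=cv2.cvtColor(c['img'],cv2.COLOR_BGR2HSV)
g=(h[...,0]>50)&(h[...,0]<75)&(h[...,1]>150); 
for b in blobs(g): print('green',b,ray(c,*b[1],.049).round(4))
for p in((281,206),(366,206),(366,290),(281,290)): print(ray(c,*p,0).round(4))
a=cv2.resize(c['img'][170:290,160:280],(480,480)); b=cv2.resize(s['img'][190:330,370:450],(274,480))
cv2.imwrite('pics/crop.png',np.hstack([a,b]))
E
```

```text
top mint [([190, 193, 31, 29, 407], [208.4, 209.6]), ([189, 235, 39, 35, 624], [212.3, 255.1])]
top dark [([426, 117, 34, 20, 399], [442.2, 125.1]), ([283, 123, 77, 19, 446], [331.8, 131.9]), ([185, 190, 21, 20, 309], [195.1, 199.8]), ([200, 212, 22, 11, 115], [209.8, 217.6]), ([408, 223, 51, 38, 1317], [433.1, 240.9]), ([180, 236, 28, 26, 577], [193.4, 248.5]), ([205, 260, 23, 10, 84], [215.2, 266.0])]
scene mint [([390, 215, 47, 101, 2235], [412.3, 266.4]), ([288, 288, 16, 13, 134], [295.4, 294.1])]
scene dark [([215, 141, 33, 83, 1766], [230.2, 182.6]), ([260, 177, 15, 15, 71], [266.9, 184.3]), ([412, 198, 24, 26, 511], [423.1, 210.5]), ([398, 248, 19, 22, 332], [406.7, 258.7]), ([417, 279, 11, 7, 31], [422.1, 282.8]), ([220, 282, 17, 8, 63], [228.8, 285.2])]
green ([291, 158, 11, 10, 66], [295.0, 161.4]) [0.6733 0.0482 0.049 ]
[0.5865 0.0797 0.    ]
[ 0.5883 -0.1056  0.    ]
[ 0.4062 -0.1054  0.    ]
[0.4043 0.0763 0.    ]
```

View pics/crop.png

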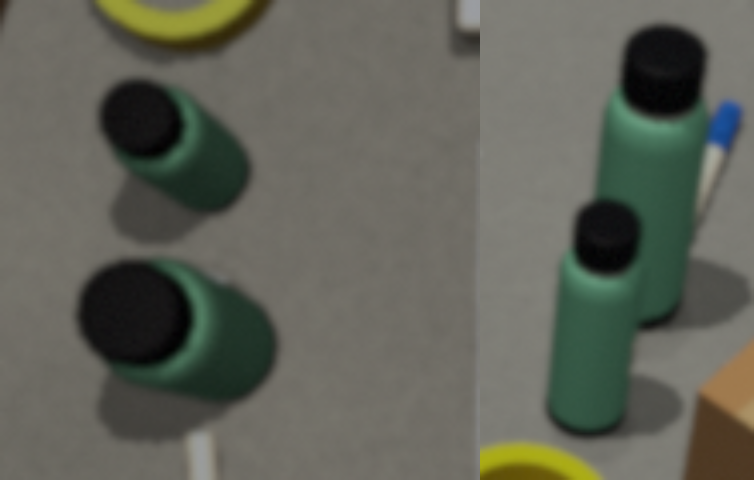

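The crop confirms it: the flask at the lower left in the top crop (cap about (193,248) in the full image) is clearly larger and wider than the one at (196,200). It is the one meant. Next I'll compute positions.

```bash
python3 - <<'E'
from h import *
c=viewer.camera('top'); s=viewer.camera('scene')
R=lambda k,p,z:ray(k,*p,z)[:2].round(4)
print('cap top',R(c,(193,248.3),.200),'scene',R(s,(423.5,207.5),.203))
print('small cap',[R(c,(195,199.5),z) for z in(.14,.16)], 'small base scene',R(s,(402,312),0))
print('black cap top',R(c,(446,235),.2))
print('marker ends',R(c,(210,279),.01),R(c,(214,342),.01))
print('carton near base',R(c,(162,180),0),R(c,(118,168),0),'carton top',[R(c,p,.22) for p in((82,140),(132,118),(96,106),(118,152))])
print('roll',R(c,(204,157),.04))
g=cv2.cvtColor(c['img'],cv2.COLOR_BGR2GRAY)
m=((c['img'].min(2)>125)).astype(np.uint8); m[:198]=0;m[300:]=0;m[:,:270]=0;m[:,375:]=0
m=cv2.morphologyEx(m,cv2.MORPH_CLOSE,np.ones((7,7)))
q=max(cv2.findContours(m,0,1)[0],key=cv2.contourArea);b=cv2.boxPoints(cv2.minAreaRect(q))
P=np.array([ray(c,*p,0)[:2] for p in b]);print('plate',P.round(4),P.mean(0))
E
```

```text
cap top [0.4739 0.218 ] scene [0.4871 0.2236]
small cap [array([0.5727, 0.233 ]), array([0.5689, 0.2279])] small base scene [0.5795 0.2384]
black cap top [ 0.5018 -0.2281]
marker ends [0.4259 0.227 ] [0.2945 0.214 ]
carton near base [0.6421 0.3426] [0.6682 0.4412] carton top [array([0.6628, 0.4176]), array([0.7039, 0.3309]), array([0.7256, 0.3966]), array([0.6415, 0.3524])]
roll [0.6837 0.2425]
plate [[ 0.5909  0.0842]
 [ 0.5927 -0.1057]
 [ 0.4062 -0.1054]
 [ 0.4043  0.0806]] [ 0.4985275  -0.01157543]
```

```bash
cat > go.py <<'E'
import sys
from h import *
from scipy.spatial.transform import Rotation as Ro
d=np.array([.077,-.997,0]); zh=np.array([0,0,1.])
def leanR(deg):
    s,c=np.sin(np.radians(deg)),np.cos(np.radians(deg))
    z=s*d-c*zh; y=np.cross(zh,-d)*-1
    y=np.array([.997,.077,0]); return np.c_[np.cross(y,z),y,z]
def rel(p,R1):
    o=readout.get_obs(); R=np.array(o['eef_rot']); 
    print('t',o['t'],'at',np.round(o['eef_pos'],4),'shift',(R.T@(np.array(p)-o['eef_pos'])/.1).round(3),'turn',(Ro.from_matrix(R.T@R1).as_rotvec()/2/np.pi).round(4))
if __name__=='__main__':
    a=[float(v) for v in sys.argv[1:]]; rel(a[:3],leanR(a[3]))
E
python3 go.py .25 .49 .2 35; python3 go.py .47 .35 .15 35
```

```text
t 0.3 at [0.1927 0.5416 0.2311] shift [-0.713 -0.294  0.311] turn [ 0.0558 -0.086   0.1774]
t 0.3 at [0.1927 0.5416 0.2311] shift [-3.255 -0.875  0.811] turn [ 0.0558 -0.086   0.1774]
```

```bash
python3 -m creep '[[[-0.7,-0.3,0.3],[0.056,-0.086,0.177],0.45],[[-0.7,-0.3,0.3],[0.056,-0.086,0.177],0.45],[[-0.7,-0.3,0.3],[0.056,-0.086,0.177],0.45],[[-0.7,-0.3,0.3],[0.056,-0.086,0.177],0.45],[[-0.7,-0.3,0.3],[0.056,-0.086,0.177],0.45],[[-0.7,-0.3,0.3],[0.056,-0.086,0.177],0.45],[[-0.7,-0.3,0.3],[0.056,-0.086,0.177],0.45],[[-0.7,-0.3,0.3],[0.056,-0.086,0.177],0.45],[[-0.7,-0.3,0.3],[0.056,-0.086,0.177],0.45],[[-0.7,-0.3,0.3],[0.056,-0.086,0.177],0.45],[[-0.7,-0.3,0.3],[0.056,-0.086,0.177],0.45],[[-0.7,-0.3,0.3],[0.056,-0.086,0.177],0.45]]'; python3 go.py .465 .36 .15 35
```

```text
t: 1.5
eef_pos: [0.2485, 0.4898, 0.2018]
eef_rot: [[-0.066, 0.997, 0.044], [0.817, 0.08, -0.571], [-0.573, -0.002, -0.82]]
contact_force: [-1.2, 0.0, 0.1]
grip_width: 0.0383
grip_force: 0.0
t 1.5 at [0.2485 0.4898 0.2018] shift [-0.908  2.055  1.262] turn [ 0.0001 -0.0002  0.0005]
```

```bash
python3 -m creep '[[[-0.2,0.4,0.25],[0,0,0],0.45],[[-0.45,1.0,0.6],[0,0,0],0.45],[[-0.45,1.0,0.6],[0,0,0],0.45],[[-0.45,1.0,0.6],[0,0,0],0.45]]' >/dev/null; python3 -m creep '[[[-0.2,0.4,0.25],[0,0,0],0.45],[[-0.45,1.0,0.6],[0,0,0],0.45],[[-0.45,1.0,0.6],[0,0,0],0.45],[[-0.45,1.0,0.6],[0,0,0],0.45],[[-0.45,1.0,0.6],[0,0,0],0.45]]'; python3 go.py .474 .32 .06 35; python3 go.py .475 .305 .016 35
```

```text
t: 2.4
eef_pos: [0.4585, 0.3641, 0.1549]
eef_rot: [[-0.065, 0.997, 0.044], [0.817, 0.079, -0.571], [-0.572, -0.002, -0.82]]
contact_force: [0.0, 0.2, 0.0]
grip_width: 0.0382
grip_force: 0.0
t 2.4 at [0.4585 0.3641 0.1549] shift [0.172 0.122 1.036] turn [-0.0001 -0.0002  0.0004]
t 2.4 at [0.4585 0.3641 0.1549] shift [0.301 0.121 1.483] turn [-0.0001 -0.0002  0.0004]
```

Descend in two stages, then look.

```bash
python3 -m creep '[[[0.06,0.04,0.3],[0,0,0],0.45],[[0.12,0.08,0.6],[0,0,0],0.45],[[0.17,0.12,1.0],[0,0,0],0.45],[[0.17,0.12,1.0],[0,0,0],0.45]]' >/dev/null; python3 -m creep '[[[0.05,0,0.2],[0,0,0],0.45],[[0.09,0,0.3],[0,0,0],0.45],[[0.13,0,0.45],[0,0,0],0.45],[[0.13,0,0.45],[0,0,0],0.45],[[0.13,0,0.45],[0,0,0],0.45]]'; python3 - <<'E'
from h import *
c=viewer.camera('top'); s=viewer.camera('scene')
for k in(c,s): print(blobs(mint(k)))
d=dark(c)
print([b for b in blobs(d) if 170<b[1][0]<240 and 180<b[1][1]<300])
a=cv2.resize(c['img'][150:300,110:310],(533,400)); b=cv2.resize(s['img'][170:330,370:530],(400,400))
cv2.imwrite('pics/pre.png',np.hstack([a,b])[:,:800])
E
```

```text
t: 3.3
eef_pos: [0.4756, 0.3074, 0.0194]
eef_rot: [[-0.065, 0.997, 0.045], [0.817, 0.08, -0.571], [-0.573, -0.0, -0.82]]
contact_force: [0.7, 0.7, 1.0]
grip_width: 0.0383
grip_force: 0.0
[([190, 193, 31, 29, 413], [208.4, 209.8]), ([189, 235, 39, 35, 632], [212.4, 255.2])]
[([391, 216, 46, 100, 2238], [412.3, 266.4]), ([288, 288, 16, 13, 136], [295.4, 294.1])]
[([186, 190, 20, 20, 303], [195.2, 199.8]), ([203, 213, 17, 10, 58], [210.3, 218.8]), ([180, 236, 28, 26, 574], [193.4, 248.4]), ([205, 262, 22, 8, 48], [215.5, 266.6])]
```

View pics/pre.png

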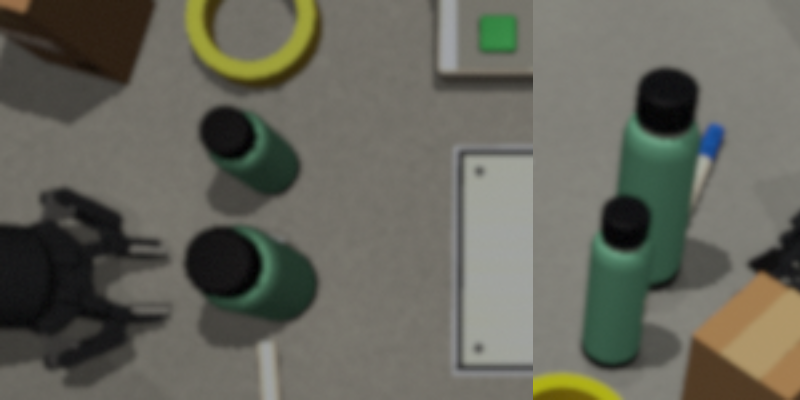

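The hand is straddling the push line correctly, but the flask axis lies about 8 mm toward -x of it. I'll correct sideways while closing in, then contact slowly.

```bash
python3 -m creep '[[[0.02,-0.08,0.02],[0,0,0],0.45],[[-0.06,-0.08,0.08],[0,0,0],0.45],[[-0.15,-0.08,0.14],[0,0,0],0.45],[[-0.23,-0.08,0.2],[0,0,0],0.45],[[-0.31,-0.08,0.255],[0,0,0],0.45],[[-0.31,-0.08,0.255],[0,0,0],0.45]]'; python3 -m creep '[[[-0.04,0,0.03],[0,0,0],0.45],[[-0.08,0,0.06],[0,0,0],0.45],[[-0.12,0,0.085],[0,0,0],0.45],[[-0.16,0,0.11],[0,0,0],0.45],[[-0.2,0,0.14],[0,0,0],0.45],[[-0.25,0,0.17],[0,0,0],0.45],[[-0.29,0,0.2],[0,0,0],0.45],[[-0.33,0,0.23],[0,0,0],0.45],[[-0.33,0,0.23],[0,0,0],0.45]]'; python3 - <<'E'
from h import *
c=viewer.camera('top'); s=viewer.camera('scene')
for k in(c,s): print(blobs(mint(k)))
a=cv2.resize(c['img'][150:300,110:310],(533,400)); b=cv2.resize(s['img'][170:330,370:530],(400,400))
cv2.imwrite('pics/con.png',np.hstack([a,b])[:,:800])
E
```

```text
t: 4.0
eef_pos: [0.4706, 0.2638, 0.0155]
eef_rot: [[-0.064, 0.997, 0.043], [0.816, 0.077, -0.573], [-0.574, -0.002, -0.819]]
contact_force: [0.4, 1.4, -0.1]
grip_width: 0.0385
grip_force: 0.0
t: 4.9
eef_pos: [0.4738, 0.2247, 0.0154]
eef_rot: [[-0.065, 0.997, 0.044], [0.816, 0.078, -0.572], [-0.574, -0.002, -0.819]]
contact_force: [-0.3, 1.4, 0.1]
grip_width: 0.0381
grip_force: 0.4
[([190, 193, 31, 29, 418], [208.4, 209.8]), ([201, 235, 38, 34, 576], [224.3, 255.5])]
[([391, 212, 33, 104, 1992], [405.3, 264.5]), ([288, 288, 16, 13, 134], [295.4, 294.1])]
```

View pics/con.png

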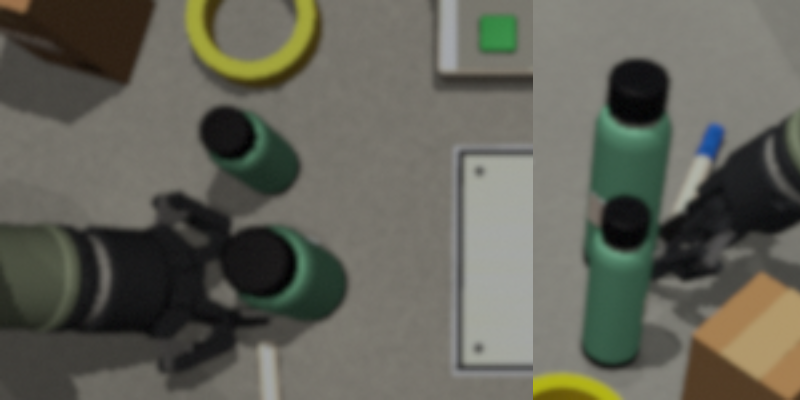

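The flask slides upright, seated in the fingertip cradle at top (224,255). Continue the push in 60 mm calls.

```bash
for i in 1; do python3 -m creep '[[[-0.04,0,0.028],[0,0,0],0.45],[[-0.09,0,0.063],[0,0,0],0.45],[[-0.14,0,0.098],[0,0,0],0.45],[[-0.19,0,0.133],[0,0,0],0.45],[[-0.24,0,0.168],[0,0,0],0.45],[[-0.29,0,0.203],[0,0,0],0.45],[[-0.34,0,0.238],[0,0,0],0.45],[[-0.39,0,0.273],[0,0,0],0.45],[[-0.44,0,0.308],[0,0,0],0.45],[[-0.49,0,0.344],[0,0,0],0.45],[[-0.49,0,0.344],[0,0,0],0.45]]'; done; python3 - <<'E'
from h import *
c=viewer.camera('top'); s=viewer.camera('scene')
for k in(c,s): print(blobs(mint(k)))
print([b for b in blobs(dark(c),150)if b[1][1]<300])
E
```

```text
t: 6.1
eef_pos: [0.4785, 0.1648, 0.0154]
eef_rot: [[-0.065, 0.997, 0.044], [0.816, 0.078, -0.573], [-0.574, -0.002, -0.819]]
contact_force: [-0.0, 0.4, 0.1]
grip_width: 0.0383
grip_force: 0.3
[([190, 193, 31, 29, 409], [208.3, 209.5]), ([231, 234, 36, 34, 463], [254.0, 254.4])]
[([365, 204, 31, 67, 1451], [379.6, 238.1]), ([390, 261, 28, 55, 1048], [402.5, 289.9]), ([288, 288, 16, 13, 134], [295.4, 294.1])]
[([42, 13, 29, 32, 228], [56.9, 23.8]), ([216, 28, 308, 79, 2850], [427.3, 85.0]), ([529, 38, 104, 114, 2139], [597.7, 91.4]), ([604, 38, 36, 100, 1994], [626.7, 97.2]), ([533, 59, 29, 65, 757], [547.5, 86.0]), ([76, 66, 122, 30, 2930], [141.6, 80.4]), ([426, 118, 34, 19, 379], [442.3, 125.1]), ([283, 123, 77, 19, 429], [332.1, 131.8]), ([94, 150, 60, 29, 275], [127.3, 165.3]), ([464, 151, 50, 25, 849], [489.9, 161.8]), ([186, 191, 20, 19, 298], [195.1, 199.8]), ([93, 209, 39, 18, 411], [112.1, 217.5]), ([164, 218, 90, 69, 2662], [209.4, 252.0]), ([409, 223, 49, 37, 1282], [433.1, 241.0])]
```

Good progress; 120 mm more.

```bash
python3 -m creep '[[[-0.04,0,0.028],[0,0,0],0.45],[[-0.09,0,0.063],[0,0,0],0.45],[[-0.14,0,0.098],[0,0,0],0.45],[[-0.19,0,0.133],[0,0,0],0.45],[[-0.24,0,0.168],[0,0,0],0.45],[[-0.29,0,0.203],[0,0,0],0.45],[[-0.34,0,0.238],[0,0,0],0.45],[[-0.39,0,0.273],[0,0,0],0.45],[[-0.44,0,0.308],[0,0,0],0.45],[[-0.49,0,0.344],[0,0,0],0.45],[[-0.49,0,0.344],[0,0,0],0.45]]' | grep -E 'pos|force'; python3 -m creep '[[[-0.04,0,0.028],[0,0,0],0.45],[[-0.09,0,0.063],[0,0,0],0.45],[[-0.14,0,0.098],[0,0,0],0.45],[[-0.19,0,0.133],[0,0,0],0.45],[[-0.24,0,0.168],[0,0,0],0.45],[[-0.29,0,0.203],[0,0,0],0.45],[[-0.34,0,0.238],[0,0,0],0.45],[[-0.39,0,0.273],[0,0,0],0.45],[[-0.44,0,0.308],[0,0,0],0.45],[[-0.49,0,0.344],[0,0,0],0.45],[[-0.49,0,0.344],[0,0,0],0.45]]' | grep -E 'pos|force'; python3 - <<'E'
from h import *
c=viewer.camera('top'); s=viewer.camera('scene')
for k in(c,s): print(blobs(mint(k)))
a=cv2.resize(c['img'][140:300,200:400],(500,400)); b=cv2.resize(s['img'][150:350,240:390],(300,400))
cv2.imwrite('pics/mid.png',np.hstack([a,b]))
E
```

```text
eef_pos: [0.4832, 0.1051, 0.0153]
contact_force: [0.2, -0.6, 0.4]
grip_force: 0.3
eef_pos: [0.4879, 0.0455, 0.0152]
contact_force: [0.2, -0.1, -0.2]
grip_force: 0.4
[([200, 193, 21, 29, 313], [210.7, 208.1]), ([293, 233, 31, 30, 286], [310.2, 252.9])]
[([314, 189, 27, 66, 1389], [327.3, 221.9]), ([390, 262, 28, 54, 1034], [402.6, 290.1]), ([288, 288, 16, 13, 133], [295.5, 294.1])]
```

View pics/mid.png

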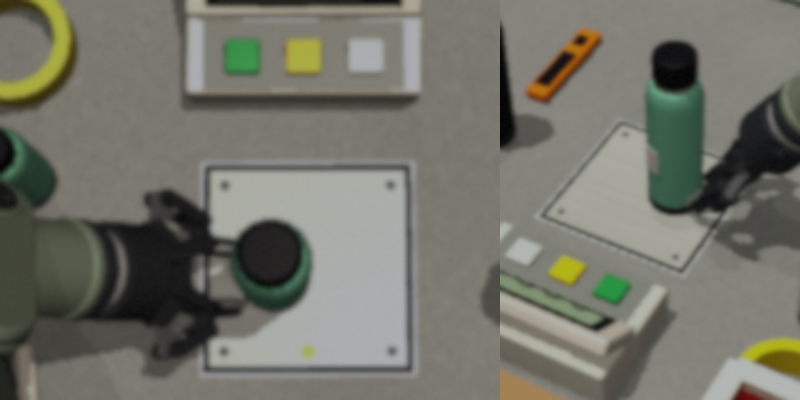

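The flask stands on the plate, about 30 mm short of centre (crop (272,265); plate centre about (308,268)). Push 28 mm more, then back off.

```bash
python3 -m creep '[[[-0.04,0,0.028],[0,0,0],0.45],[[-0.09,0,0.063],[0,0,0],0.45],[[-0.13,0,0.09],[0,0,0],0.45],[[-0.17,0,0.12],[0,0,0],0.45],[[-0.2,0,0.14],[0,0,0],0.45],[[-0.22,0,0.155],[0,0,0],0.45],[[-0.23,0,0.16],[0,0,0],0.45],[[-0.23,0,0.16],[0,0,0],0.45]]' | grep -E 'pos|force'; python3 -m creep '[[[0.05,0,-0.035],[0,0,0],0.45],[[0.15,0,-0.1],[0,0,0],0.45],[[0.3,0,-0.21],[0,0,0],0.45],[[0.5,0,-0.35],[0,0,0],0.45],[[0.7,0,-0.5],[0,0,0],0.45],[[0.7,0,-0.5],[0,0,0],0.45],[[0.7,0,-0.5],[0,0,0],0.45]]' | grep -E 't:|pos|force'; python3 - <<'E'
from h import *
c=viewer.camera('top'); s=viewer.camera('scene')
for k in(c,s): print(blobs(mint(k)))
print([(b,ray(c,*b[1],.2).round(3)) for b in blobs(dark(c),150)if 280<b[1][0]<370 and 200<b[1][1]<300])
# green key, edges
h=cv2.cvtColor(c['img'],cv2.COLOR_BGR2HSV); g=(h[...,0]>50)&(h[...,0]<75)&(h[...,1]>110)
for b in blobs(g): print('key',b,ray(c,*b[1],.049).round(4))
h=cv2.cvtColor(s['img'],cv2.COLOR_BGR2HSV); g=(h[...,0]>50)&(h[...,0]<82)&(h[...,1]>150)
for b in blobs(g): print('key scene',b,ray(s,*b[1],.049).round(4))
E
python3 go.py .6 .16 .2 0
```

```text
eef_pos: [0.4902, 0.0184, 0.0152]
contact_force: [0.9, 1.1, 0.4]
grip_force: 0.9
t: 10.0
eef_pos: [0.4833, 0.1049, 0.0159]
eef_rot: [[-0.067, 0.997, 0.045], [0.816, 0.08, -0.572], [-0.574, -0.002, -0.819]]
contact_force: [1.1, -0.1, -0.3]
grip_force: 0.0
[([190, 193, 31, 29, 419], [208.4, 209.7]), ([308, 235, 30, 28, 284], [322.5, 252.4])]
[([302, 186, 27, 65, 1421], [316.1, 219.0]), ([391, 262, 27, 54, 1039], [402.5, 290.0]), ([288, 288, 16, 13, 136], [295.5, 294.1])]
[(([310, 228, 26, 26, 518], [322.2, 240.2]), array([ 0.49, -0.01,  0.2 ]))]
key ([290, 156, 13, 13, 162], [296.2, 162.1]) [0.6718 0.0456 0.049 ]
key scene ([288, 288, 16, 13, 136], [295.5, 294.1]) [0.6776 0.0487 0.049 ]
t 10.1 at [0.483  0.1038 0.0159] shift [-0.675  1.206 -1.778] turn [-0.0003  0.0973  0.0004]
```

The flask stands at about (0.490,-0.010) on the plate, and the hand is off it. Key is at about (0.674,0.047). Rise, turn upright and close the fingers.

```bash
python3 go.py .48 .13 .1 35; python3 -m creep '[[[-0.1,0,-0.2],[0,0,0],0.45],[[-0.2,0,-0.5],[0,0,0],0],[[-0.27,0,-0.84],[0,0,0],0],[[-0.27,0,-0.84],[0,0,0],0],[[-0.27,0,-0.84],[0,0,0],0]]' | grep -E 'pos|force|width'; python3 - <<'E'
from go import *
D=np.array([[-1,0,0],[0,1,0],[0,0,-1.]])
rel([.53,.13,.18],D)
E
```

```text
t 10.1 at [0.483  0.1038 0.0159] shift [-0.267 -0.012 -0.84 ] turn [-0.0001  0.0001  0.0004]
eef_pos: [0.4815, 0.1297, 0.1006]
contact_force: [0.7, 0.0, -1.1]
grip_width: 0.0003
grip_force: 0.0
t 10.6 at [0.4815 0.1297 0.1006] shift [-0.484  0.484 -0.63 ] turn [-0.0724  0.0781 -0.2295]
```

```bash
python3 -m creep '[[[-0.48,0.48,-0.63],[-0.072,0.078,-0.23],0],[[-0.48,0.48,-0.63],[-0.072,0.078,-0.23],0],[[-0.48,0.48,-0.63],[-0.072,0.078,-0.23],0],[[-0.48,0.48,-0.63],[-0.072,0.078,-0.23],0],[[-0.48,0.48,-0.63],[-0.072,0.078,-0.23],0],[[-0.48,0.48,-0.63],[-0.072,0.078,-0.23],0],[[-0.48,0.48,-0.63],[-0.072,0.078,-0.23],0],[[-0.48,0.48,-0.63],[-0.072,0.078,-0.23],0],[[-0.48,0.48,-0.63],[-0.072,0.078,-0.23],0],[[-0.48,0.48,-0.63],[-0.072,0.078,-0.23],0],[[-0.48,0.48,-0.63],[-0.072,0.078,-0.23],0],[[-0.48,0.48,-0.63],[-0.072,0.078,-0.23],0]]'; python3 - <<'E'
from go import *
D=np.array([[-1,0,0],[0,1,0],[0,0,-1.]])
rel([.62,.08,.18],D);rel([.673,.047,.12],D)
E
```

```text
t: 11.8
eef_pos: [0.5295, 0.129, 0.1775]
eef_rot: [[-1.0, 0.001, -0.006], [0.001, 1.0, -0.004], [0.006, -0.004, -1.0]]
contact_force: [0.4, 0.0, 0.4]
grip_width: -0.0002
grip_force: 0.0
t 11.8 at [0.5295 0.129  0.1775] shift [-0.905 -0.489 -0.028] turn [-0.0006 -0.0009 -0.0001]
t 11.8 at [0.5295 0.129  0.1775] shift [-1.439 -0.816  0.57 ] turn [-0.0006 -0.0009 -0.0001]
```

```bash
python3 -m creep '[[[-0.4,0,0],[0,0,0],0],[[-0.9,-0.2,0],[0,0,0],0],[[-0.9,-0.4,0],[0,0,0],0],[[-0.9,-0.4,0],[0,0,0],0],[[-0.9,-0.4,0],[0,0,0],0]]' | grep pos; python3 -m creep '[[[-0.27,-0.2,0],[0,0,0],0],[[-0.54,-0.42,0.2],[0,0,0],0],[[-0.54,-0.42,0.5],[0,0,0],0],[[-0.54,-0.42,0.7],[0,0,0],0],[[-0.54,-0.42,0.7],[0,0,0],0],[[-0.54,-0.42,0.7],[0,0,0],0]]' | grep -E 'pos|force'; python3 - <<'E'
from go import *
D=np.array([[-1,0,0],[0,1,0],[0,0,-1.]]); rel([.674,.047,.06],D)
c=viewer.camera('top'); s=viewer.camera('scene')
a=cv2.resize(c['img'][100:300,200:400],(400,400)); b=cv2.resize(s['img'][130:330,200:400],(400,400))
cv2.imwrite('pics/key.png',np.hstack([a,b]))
E
```

```text
eef_pos: [0.6188, 0.091, 0.178]
eef_pos: [0.6733, 0.0501, 0.1096]
contact_force: [0.1, 1.1, 0.7]
grip_force: 0.0
t 12.9 at [0.6733 0.0501 0.1096] shift [-0.008 -0.029  0.496] turn [-0.0004 -0.0004  0.0005]
```

View pics/key.png

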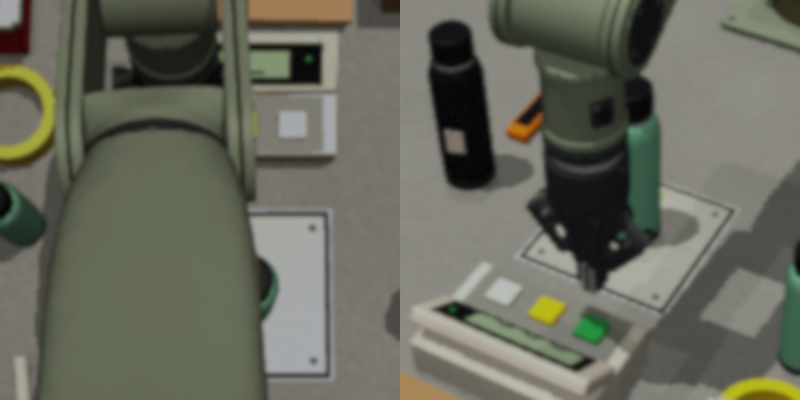

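The fingers are over the green key (crop (590,285), key (592,327)), clear of the yellow one. The forearm passes well above the flask. Descend to just above the key, then press.

```bash
python3 -m creep '[[[-0.01,-0.03,0.2],[0,0,0],0],[[-0.01,-0.03,0.4],[0,0,0],0],[[-0.01,-0.03,0.55],[0,0,0],0],[[-0.01,-0.03,0.55],[0,0,0],0],[[-0.01,-0.03,0.55],[0,0,0],0]]' | grep -E 'pos|force'; python3 -m creep '[[[0,0,0.02],[0,0,0],0],[[0,0,0.04],[0,0,0],0],[[0,0,0.06],[0,0,0],0],[[0,0,0.08],[0,0,0],0],[[0,0,0.095],[0,0,0],0],[[0,0,0.105],[0,0,0],0],[[0,0,0.105],[0,0,0],0],[[0,0,0.105],[0,0,0],0]]'| grep -E 'pos|force'
```

```text
eef_pos: [0.6752, 0.0462, 0.0551]
contact_force: [0.4, 0.2, 0.5]
grip_force: 0.0
eef_pos: [0.6751, 0.046, 0.0443]
contact_force: [0.2, 1.3, 4.3]
grip_force: 2.3
```

```bash
python3 -m creep '[[[0,0,0.01],[0,0,0],0],[[0,0,0.015],[0,0,0],0],[[0,0,0.015],[0,0,0],0]]'| grep -E 'pos|force'
```

```text
eef_pos: [0.6751, 0.046, 0.044]
contact_force: [-0.7, 0.3, 10.8]
grip_force: 5.5
```

The key has bottomed (10.8 N). Release and check.

```bash
python3 -m creep '[[[0,0,-0.05],[0,0,0],0],[[0,0,-0.2],[0,0,0],0],[[0,0,-0.5],[0,0,0],0],[[0,0,-0.9],[0,0,0],0],[[0,0,-0.9],[0,0,0],0],[[0,0,-0.9],[0,0,0],0]]' | grep -E 't:|pos|force'; python3 -m creep '[[[0.1,0.2,-0.1],[0,0,0],0],[[0.2,0.5,-0.2],[0,0,0],0],[[0.3,0.9,-0.3],[0,0,0],0],[[0.3,0.9,-0.3],[0,0,0],0],[[0.3,0.9,-0.3],[0,0,0],0],[[0.3,0.9,-0.3],[0,0,0],0]]' | grep -E 't:|pos|force'; python3 - <<'E'
from h import *
c=viewer.camera('top'); s=viewer.camera('scene')
a=cv2.resize(c['img'][100:300,170:470],(450,300)); b=cv2.resize(s['img'][130:330,200:430],(345,300))
cv2.imwrite('pics/end.png',np.hstack([a,b])); print(blobs(mint(s)))
E
```

```text
t: 15.2
eef_pos: [0.675, 0.0462, 0.1334]
eef_rot: [[-1.0, -0.003, -0.001], [-0.003, 1.0, -0.003], [0.001, -0.003, -1.0]]
contact_force: [0.4, 0.0, -0.2]
grip_force: 0.0
t: 15.8
eef_pos: [0.6441, 0.1354, 0.1607]
eef_rot: [[-1.0, -0.003, -0.005], [-0.003, 1.0, -0.004], [0.005, -0.004, -1.0]]
contact_force: [0.7, 0.1, -0.1]
grip_force: 0.0
[([302, 186, 27, 65, 953], [312.8, 220.4]), ([390, 263, 27, 53, 1016], [402.3, 290.8]), ([288, 288, 16, 13, 137], [295.4, 294.1])]
```

View pics/end.png

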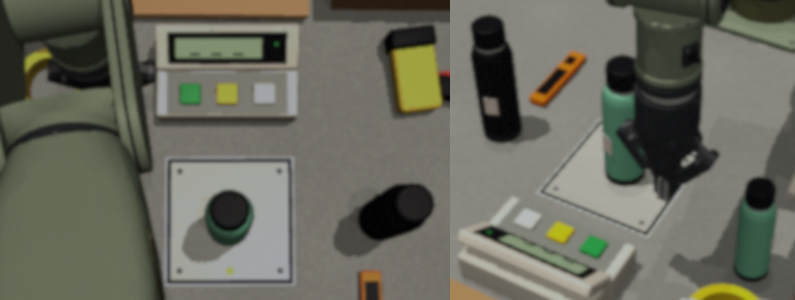

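The flask stands upright at the plate's centre (crop (230,215)), the green key is up, the black flask and small flask are undisturbed, and the robot is clear.

```bash
python3 -c "from bench import job; print(job.sign_off())"
```

```text
the job is handed in; nothing more can be done
None
```

I pushed the mint flask upright onto the scale plate, about 1 cm from its centre, pressed the green print key fully down and let it come up, and handed in the job; the hand-in returned no verdict.

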